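Tension a lift-assist lid so that it stays half open

TASK

The lid of the plywood tool chest drops when it is let go, because the lever at its left end, which winds up the lift spring, is set too slack for the weight of the lid. Set the lever so that the lid, lifted by its wooden knob, stays half open (about 45 degrees) by itself when you let go of it, neither sinking nor rising, and leave it standing like that. Never let the lid fall shut, and leave the other things where they lie.

Things in the scene. Friction and masses are not known exactly. Their poses are not given: they have to be found in the camera images.
- chest: Plywood tool chest, screwed down to the bench: base 160 mm deep (its x), 280 mm wide (its y), 100 mm high, 30 mm lid on top. Origin at the centre of its underside; x to the hinged back, y to the end with the tension lever (left, seen from the robot), z up.
- lid_hinge (a point): Middle of the lid's hinge axis, on the chest, 80 mm behind the chest's centre and 100.5 mm above the bench; the axis runs along the chest's y.
- lid_knob (a point): Centre of the head of the turned wooden pull knob in the middle of the lid's front edge: a cylinder 30 mm in diameter, 28 mm long, its axis along the lid away from the hinge, its centre 34 mm clear of the front edge; 194 mm from the hinge axis along the lid, 15 mm above it when shut. It can be pinched across the chest's y by a tool pointing down and turns between the fingers as the lid swings.
- lid (a joint): Lid angle (rad): 0 shut, 0.785 half open, stop 1.3. Its mass differs each time, 0.43 to 1.0 kg; centre of mass 87 mm from the hinge axis, 0.24 rad above the line hinge - front edge: weight moment = mass x 9.81 x 0.087 x cos(angle + 0.24) N m. The hinge's friction is only 0.05 N m, so the lid stays only where the spring balances its weight to within that.
- lever_pivot (a point): Point on the turning axis of the tension lever, in the plane in which the ball swings. The axis is the lid's hinge axis, prolonged: 80 mm behind and 195 mm to the left of the chest's centre, 100.5 mm up.
- lever_ball (a point): Centre of the 24 mm black ball at the end of the cranked steel tension lever, 100 mm from its turning axis and 55 mm clear of the chest's left end. It swings above its pivot from 48 degrees forward (towards the robot) to 44 degrees back of upright, so that fingers pointing down can push it back (more tension) or forward.
- sanding_block: Bystander: cork sanding block, 69 x 112 x 30 mm, origin at the centre of its underside.
- tape_measure: Bystander: tape measure, 36 x 78 x 64 mm, origin at the centre of its underside.
- pencil: Bystander: pencil, 142 mm long, origin at the centre of its underside.
- offcut: Bystander: small wood offcut, 38 x 58 x 19 mm, origin at the centre of its underside.
- adjustable_wrench: Bystander: adjustable wrench, 199 mm long, 10 mm thick, origin at the centre of its underside.
- tension_lever (a joint): Turn of the lever (rad): 0 = leaning 48 degrees forward (chest -x) from upright, slackest; grows as the ball swings back (+x); stop 1.6. The spring's opening moment on the lid is 0.27 x (1.055 + lever - lid angle) N m. Friction (0.78 N m) holds the lever where it is left; with the lid shut, turning it back takes 1.1 to 1.5 N m, turning it forward less.

How it is judged (in metres and radians):
On the way, in this order (a step that is already met when the one before it is completed fails the run):
1. the spring has been tensioned with the lever (value of joint tension_lever above 0.2 rad), for 0.2 s.
2. after that the lid has been lifted half open (value of joint lid between 0.57 and 1 rad), for 0.3 s.
At the end, for the whole second after the job is handed in: The lid stands still by itself half open, between 33 and 57 degrees (0.57 to 1.0 rad, slower than 0.02 rad/s) (all of step 2 and velocity of joint lid between -0.02 and 0.02 rad/s); the robot touches nothing.
It fails at once if the lid falls shut (faster than 2.5 rad/s in its last 0.15 rad) (velocity of joint lid below -2.5 rad/s and value of joint lid below 0.15 rad).
It fails at once if a bystander is knocked more than 40 mm away (distance of any of sanding_block, tape_measure, pencil, offcut, adjustable_wrench from where it was at the start of the episode above 0.04 m).
It also fails if it takes over 72 s, if anything falls off the work surface, if the arm or the gripper's body presses on something with over 40 N, if the wrist force passes 120 N, or if a joint passes its speed limit or range.

ROBOT

A 7-joint arm with a two-finger parallel gripper is mounted at the origin on a cart in front of the work surface, level with it; the furniture and walls round the work are solid. World frame = base frame: x ahead of the robot, y to its left, z up, the work surface at z = 0. Lengths are in mm, angles in rad, forces in N, time in s.
With the tool pointing down it reaches from about 400 to 875 mm from the base axis. Payload 4.4 kg.
Tool frame: the origin (TCP) lies midway between the tips of the shut fingers; the grasp point (between the pads) lies 19 mm behind it; z points along the fingers, y is the line along which they close (so a half turn about z gives the same grasp; the last joint's range is limited). The gripper opens to 85 mm and grips with 20 to 120 N. Pads are 22 mm wide; open, the fingers measure 114 mm over their backs; the gripper's body (76 mm by 85 mm) begins 54 mm behind the grasp point. The pads swing forward as they close: fully open they stand 13 mm farther back than shut.
Start: joints at [-0.066, 0.628, 0.038, 1.517, -0.027, 0.996, -0.02], TCP at [650.014, 0.027, 231.313] pointing down, gripper open.
Joint ranges: [-3.06, 3.06], [-0.37, 2.12], [-1.25, 1.32], [0.18, 2.47], [-1.1, 4.24], [0.23, 1.98], [-2.94, 2.94]. Speed limits (rad/s): [2.57, 2.57, 3.14, 3.14, 3.14, 3.14, 3.14].

INTERFACE

Orientations are given as [roll, pitch, yaw] about the fixed x, y, z axes, in that order (R = Rz(yaw) Ry(pitch) Rx(roll)).
In Python, from cell import status, cams, ctrl gives the robot as it stands.
- The arm moves only by the tool move_arm, never from a script. Its argument "plan" is a list of rows, each a list of 3 entries, a list of its own where there are three numbers: the shift along the world's x, y, z in mm, then the turn, a rotation vector about the world's x, y, z in degrees, then the opening, from 0 (shut) to 1 (fully open). In form: [[[x, y, z], [wx, wy, wz], gripper], ...]. A call has 1 to 10 rows; each row shifts and turns the commanded pose from where the row before left it; what a row does not reach is not made up. A row lasts 1/8 s, in which the tool goes at most 62.5 mm and 10.7 degrees, less where a joint would pass 70% of its speed; a pose out of reach is approached as far as the arm can. A call with a gripper value outside its range is refused whole. The fingers move at their own pace and stop on an object; the grip force is fixed at half the most. Time passes only in rows, so rows that do not move let the fingers close. It gives the time, the measured TCP pose, the force, the opening and the grip force at its end, in the units of the state.
- status.read_state(): the state, without advancing time (a new reading comes with each control period).
- cams.get_image(name): name is "scene" or "side" or "wrist"; returns the picture (420x560x3 uint8, blue, green, red); there is no depth.
- cams.camera_params(name): a dict with "K" (3x3 intrinsics, pixels), "pose" (4x4, takes a point from camera to world coordinates); the wrist camera has in their place "tool_from_camera" (4x4, takes a point from camera to tool coordinates, whose origin is the TCP and whose axes are the flange's). Camera axes: x right, y down, z forward; pixel columns grow to the right and rows downward; lengths in mm; the calibration is good to about 2 mm. A picture is of the moment at which its call begins: read the wrist's pose just before it. camera_params takes no time and is no camera call.
- ctrl.finish_job(): hands the job in; it is judged then, once.
The state is a dict: "clock": time; "qpos": joint angles; "qd": joint speeds; "tau": joint torques, N m; "eef_pos": TCP position; "tool_rot": TCP orientation; "force": force on the tool from outside, world axes, zero at the start; "torque": the same for the moment, N m; "width": finger opening in mm; "gripper_force": force on a finger pad.
Only numpy, scipy, OpenCV 4.12 (cv2) and the standard library are available. Lean on these libraries where they do the work, as an engineer would, in place of code of your own. Each camera call takes 0.05 s, during which the arm holds its last target. There are 200 camera calls.

## Working session

There is one attempt and no reset: what is moved stays moved. The work goes in short steps, Python scripts to look and compute and a tool call to move; the robot and the scene stay as the last step left them, time stands still between calls to the robot, and variables do not carry over. Pictures are saved under pics/ and viewed, at most 10 in all, crops included, and the job is handed in when it is done.

Besides the shell and the picture viewer there is one more tool, called after ">>>" by a JSON object that holds its "api" and its "payload". move_arm: Moves the arm, as the interface text tells. Its arguments: {"type":"object","properties":{"plan":{"type":"array","items":{"type":"array"}}},"required":["plan"]}

```bash
mkdir -p pics; ls
python3 - <<'E'
from cell import status,cams
import cv2,numpy as np
print(status.read_state())
a=cams.get_image("scene");b=cams.get_image("side")
cv2.imwrite("pics/scene0.png",a);cv2.imwrite("pics/side0.png",b)
for n in("scene","side"):print(cams.camera_params(n))
E
```

```text
pics
{'clock': 0.0, 'qpos': array([-0.06582697,  0.62932619,  0.03845561,  1.5183849 , -0.02702315,
        0.99627104, -0.01996694]), 'qd': array([-6.86921110e-04,  5.71855602e-04, -1.65542366e-03,  5.16042063e-04,
        2.34029566e-03, -2.17306440e-05, -7.99701250e-04]), 'tau': array([-1.11932164e-03, -5.63405585e+01,  1.22606792e+00, -1.93450052e+01,
        1.09587883e-02,  1.05136272e-02, -8.84369996e-06]), 'eef_pos': array([6.49376895e+02, 4.50931992e-02, 2.30396837e+02]), 'tool_rot': array([-3.13972146e+00,  1.24383433e-05,  1.57083234e+00]), 'force': array([ 0.27093181, -0.76736622,  0.79934721]), 'torque': array([-0.01576613, -0.07019457,  0.00801511]), 'gripper_force': 0.0, 'width': 85.21151770720003}
{'K': array([[467.56226569,   0.        , 277.79991521],
       [  0.        , 467.56226569, 210.96203292],
       [  0.        ,   0.        ,   1.        ]]), 'pose': array([[-8.42679552e-01, -2.86837089e-01,  4.55648611e-01,
        -1.60646183e+02],
       [-5.38400945e-01,  4.55126615e-01, -7.09213781e-01,
         1.00996282e+03],
       [-3.94899352e-03, -8.42961594e-01, -5.37959252e-01,
         8.77063400e+02],
       [ 0.00000000e+00,  0.00000000e+00,  0.00000000e+00,
         1.00000000e+00]])}
{'K': array([[454.99499599,   0.        , 279.92579995],
       [  0.        , 454.99499599, 218.26915872],
       [  0.        ,   0.        ,   1.        ]]), 'pose': array([[ 9.84743215e-01, -9.72364967e-02,  1.44311691e-01,
         2.31330733e+02],
       [-1.72672758e-01, -6.48779999e-01,  7.41126596e-01,
        -1.30526589e+03],
       [ 2.15619849e-02, -7.54738085e-01, -6.55671796e-01,
         1.30577942e+03],
       [ 0.00000000e+00,  0.00000000e+00,  0.00000000e+00,
         1.00000000e+00]])}
```

View pics/scene0.png

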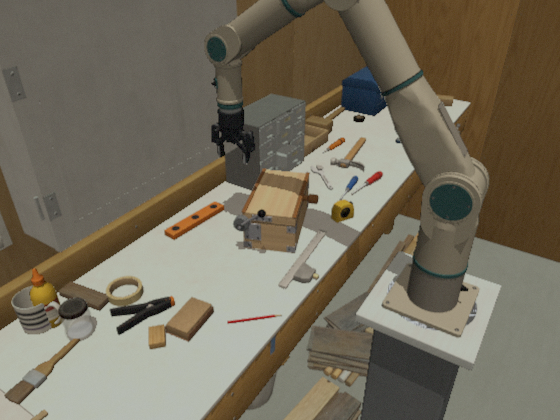

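View pics/side0.png

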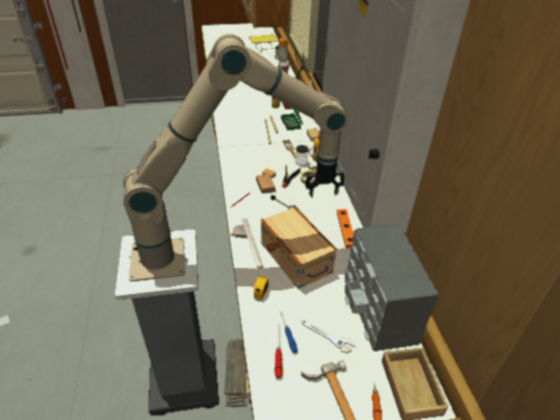

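Scene view: the black ball is near (262,213), the knob near (313,199) and the chest near (277,210). In the side view the ball is near (274,198). Next I'll triangulate from enlarged crops.

Run:
```python
import cv2,numpy as np
a=cv2.imread("pics/scene0.png")[160:260,225:335];b=cv2.imread("pics/side0.png")[185:295,225:345]
A=cv2.resize(a,(550*7//5*1,500*7//5*1)[:2],interpolation=cv2.INTER_CUBIC)
A=cv2.resize(a,None,fx=3.6,fy=3.6,interpolation=cv2.INTER_CUBIC);B=cv2.resize(b,None,fx=3.3,fy=3.3,interpolation=cv2.INTER_CUBIC)
h=max(A.shape[0],B.shape[0]);P=np.zeros((h,A.shape[1]+B.shape[1],3),np.uint8);P[:A.shape[0],:A.shape[1]]=A;P[:B.shape[0],A.shape[1]:]=B
print(A.shape,B.shape);cv2.imwrite("pics/c0.png",P)
```

```text
(360, 396, 3) (363, 396, 3)
```

View pics/c0.png

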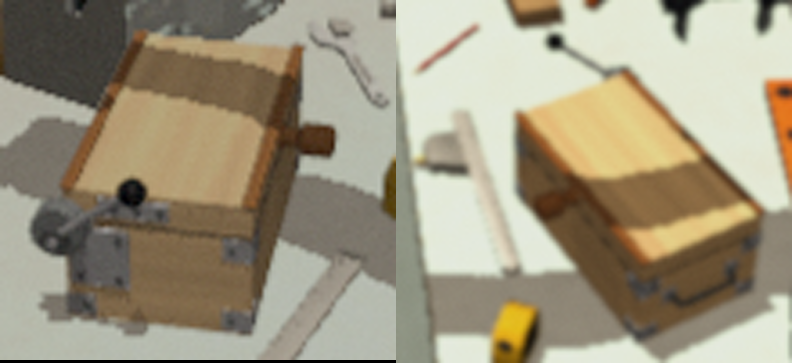

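The crops show the ball at scene (261.7,213.6) and side (273.2,197.4), and the knob head at scene (313.3,198.9) and side (271.1,246.5). All four corners of the lid top are visible in both views.

```bash
cat > h.py <<'E'
from cell import status,cams
import cv2,numpy as np
def ray(K,T,p):
    d=T[:3,:3]@np.linalg.inv(K)@[p[0],p[1],1];return T[:3,3],d/np.linalg.norm(d)
def cam(n):
    c=cams.camera_params(n);return c["K"],c["pose"]
def tri(r):
    M=[np.eye(3)-np.outer(d,d) for _,d in r];x=np.linalg.solve(sum(M),sum(m@o for m,(o,_) in zip(M,r)))
    return x,[round(float(np.linalg.norm(m@(x-o))),1) for m,(o,_) in zip(M,r)]
E
python3 - <<'E'
from h import *
S=cam("scene");D=cam("side");r={}
for n,p,q in [("ball",(261.7,213.6),(273.2,197.4)),("knob",(313.3,198.9),(271.1,246.5)),("BL",(243.6,212.2),(295,206.2)),("FL",(294.4,217.8),(262,219.2)),("BR",(263.3,169.7),(335.3,249.2)),("FR",(307.8,173.1),(298.9,264.7))]:
    r[n],e=tri([ray(*S,p),ray(*D,q)]);print(n,r[n].round(1),e)
yv=(r["BL"]+r["FL"]-r["BR"]-r["FR"]);print(np.degrees(np.arctan2(-yv[0],yv[1])),np.linalg.norm(yv)/2, sum(r[k] for k in("BL","FL","BR","FR"))/4)
print(cams.camera_params("wrist"))
E
```

```text
ball [474.5 109.2 167.6] [2.8, 2.8]
knob [ 430.7 -114.2  115.5] [2.5, 2.5]
BL [559.2  83.9 130.7] [4.4, 4.4]
FL [416.5  27.9 128.8] [3.4, 3.4]
BR [ 660.9 -175.4  127.7] [1.2, 1.2]
FR [ 514.1 -231.5  129.5] [0.8, 0.8]
21.025707563354864 277.8278101216364 [537.69248167 -73.79138165 129.15601669]
{'K': array([[354.37262342,   0.        , 280.07595378],
       [  0.        , 354.37262342, 204.39384369],
       [  0.        ,   0.        ,   1.        ]]), 'tool_from_camera': array([[ 3.52016061e-04, -9.50537329e-01, -3.10610146e-01,
         7.88185305e+01],
       [ 9.99999936e-01,  3.14277128e-04,  1.71545901e-04,
         4.36723030e-02],
       [-6.54431177e-05, -3.10610186e-01,  9.50537378e-01,
        -1.43138601e+02],
       [ 0.00000000e+00,  0.00000000e+00,  0.00000000e+00,
         1.00000000e+00]])}
```

Everything agrees with the text. The chest yaw is about 21°, the hinge is near (612,-45), the ball near (474,109.5,167.5) and the knob near (431,-114.5,115.5), and the lever is at about 0. I'll turn the tool so it closes along the chest's y axis, then go over the ball.

>>> {"api": "move_arm", "payload": {"plan": [[[-25,16,0],[0,0,-10],0.6],[[-25,16,0],[0,0,-10],0.6],[[-25,16,0],[0,0,-10],0.6],[[-25,16,0],[0,0,-10],0.6],[[-25,16,0],[0,0,-10],0.6],[[-25,15,0],[0,0,-10],0.6],[[-26,14.5,0],[0,0,-9],0.6],[[0,0,0],[0,0,0],0.6],[[0,0,0],[0,0,0],0.6]]}}

```text
clock: 1.23
eef_pos: [474.7, 109.4, 231.4]
tool_rot: [3.141, -0.001, 0.368]
force: [-0.3, -0.3, 0.7]
width: 51.3
gripper_force: 0.0
```

Run:
```python
from h import *
s=status.read_state();print(s["clock"],s["eef_pos"],s["tool_rot"],s["width"],s["force"])
cv2.imwrite("pics/w1.png",cams.get_image("wrist"))
```

```text
1.225 [474.6613314  109.35861493 231.41535962] [ 3.14101928e+00 -7.90653070e-04  3.67848453e-01] 51.30742240029067 [-0.29988125 -0.25455347  0.67386941]
```

View pics/w1.png

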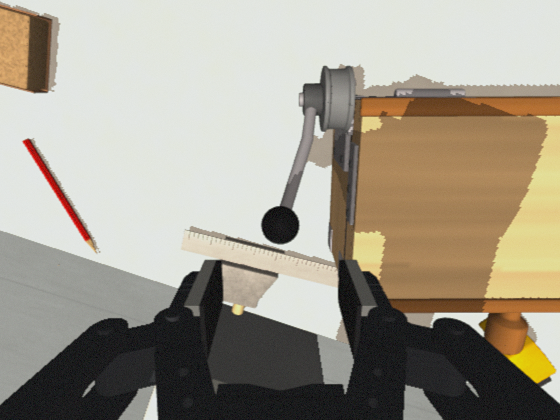

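The wrist view is aligned with the chest, so the yaw is right. The ball is at (280,224), centred between the fingers, and the knob head is at (507,330). Casting rays as a check.

```bash
cat >> h.py <<'E'
from scipy.spatial.transform import Rotation as R
def wcam(s):
    c=cams.camera_params("wrist");T=np.eye(4);T[:3,:3]=R.from_euler("xyz",s["tool_rot"]).as_matrix();T[:3,3]=s["eef_pos"];return c["K"],T@c["tool_from_camera"]
def atz(r,z): return r[0]+r[1]*(z-r[0][2])/r[1][2]
E
python3 - <<'E'
from h import *
s=status.read_state();W=wcam(s)
print(atz(ray(*W,(280.5,224)),167.5),atz(ray(*W,(507,328)),115.5))
print(tri([ray(*W,(280.5,224)),ray(*cam("scene"),(261.7,213.6)),ray(*cam("side"),(273.2,197.4))]))
E
```

```text
[474.28300824 107.614115   167.5       ] [ 435.82507129 -117.99925782  115.5       ]
(array([474.52964747, 108.39157545, 167.76357136]), [0.7, 2.8, 2.9])
```

The ball measures (474.5,108.4,167.8). Descend and pinch it.

>>> {"api": "move_arm", "payload": {"plan": [[[0,-1,-40],[0,0,0],0.6],[[0,0,-30],[0,0,0],0.6],[[0,0,-14],[0,0,0],0.6],[[0,0,0],[0,0,0],0.0],[[0,0,0],[0,0,0],0.0],[[0,0,0],[0,0,0],0.0],[[0,0,0],[0,0,0],0.0]]}}

```text
clock: 2.15
eef_pos: [474.3, 109.2, 148.0]
tool_rot: [-3.141, -0.001, 0.367]
force: [-1.7, 3.0, 1.5]
width: 20.7
gripper_force: 58.9
```

>>> {"api": "move_arm", "payload": {"plan": [[[3.8,1.5,4.3],[0,0,0],0],[[4.1,1.6,4.1],[0,0,0],0],[[4.4,1.7,3.8],[0,0,0],0],[[4.5,1.7,3.6],[0,0,0],0],[[4.8,1.8,3.2],[0,0,0],0],[[0,0,0],[0,0,0],0],[[0,0,0],[0,0,0],0]]}}

```text
clock: 3.02
eef_pos: [496.0, 117.4, 166.8]
tool_rot: [-3.141, -0.002, 0.365]
force: [-4.2, 4.3, -9.8]
width: 20.8
gripper_force: 59.7
```

Run:
```python
from h import *
s=status.read_state();print(s["eef_pos"],s["force"],s["width"])
cv2.imwrite("pics/w2.png",cams.get_image("wrist"))
```

```text
[495.98178794 117.40351    166.84348525] [-4.17951033  4.31162653 -9.82240859] 20.819250996576766
```

View pics/w2.png

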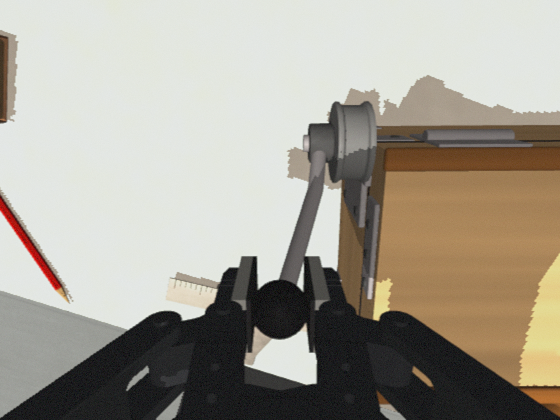

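The ball is firmly held at (281,308) and the lever has followed to about 0.3 rad. I'll release it and go to the knob.

>>> {"api": "move_arm", "payload": {"plan": [[[0,0,0],[0,0,0],0.6],[[0,0,0],[0,0,0],0.6],[[0,0,30],[0,0,0],0.6],[[0,0,33],[0,0,0],0.6],[[-12,-47,0],[0,0,0],0.6],[[-12,-47,0],[0,0,0],0.6],[[-12,-47,0],[0,0,0],0.6],[[-13,-46,0],[0,0,0],0.6],[[-13.5,-46,0],[0,0,0],0.6],[[0,0,-20],[0,0,0],0.6]]}}

```text
clock: 4.32
eef_pos: [434.5, -121.8, 211.5]
tool_rot: [3.135, -0.006, 0.359]
force: [1.0, 1.4, -0.5]
width: 51.1
gripper_force: 0.0
```

Run:
```python
from h import *
s=status.read_state();print(s["eef_pos"],s["qd"].round(2))
cv2.imwrite("pics/w3.png",cams.get_image("wrist"))
```

```text
[ 434.4990787  -121.78553239  211.53033799] [ 0.07  0.28 -0.19  0.21 -0.22 -0.44  0.15]
```

View pics/w3.png

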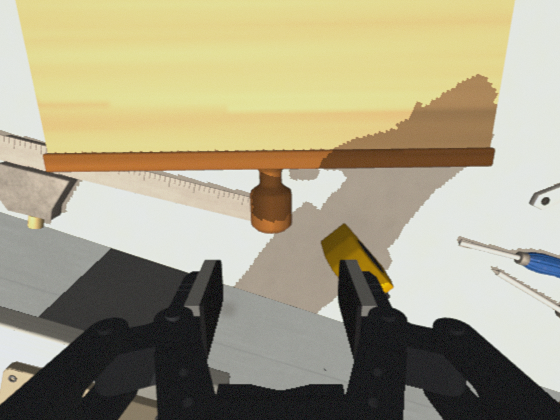

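The knob head is at (271,205), just left of the image centre. The tape measure near it is only 64 mm high, so it stays below the fingertips.

Run:
```python
from h import *
s=status.read_state();W=wcam(s);print(s["eef_pos"])
for p in((271,203),(271,183),(271,231)):print(atz(ray(*W,p),115.5))
```

```text
[ 433.04011142 -119.09751177  208.72450097]
[ 434.30364276 -112.99662949  115.5       ]
[ 447.85871995 -107.97893231  115.5       ]
[ 414.46938199 -120.33869865  115.5       ]
```

>>> {"api": "move_arm", "payload": {"plan": [[[0,0,-40],[0,0,0],0.6],[[0,0,-40],[0,0,0],0.6],[[0,0,-25],[0,0,0],0.6],[[0,0,-10],[0,0,0],0.6],[[0,0,0],[0,0,0],0.6],[[0,0,0],[0,0,0],0.6],[[0,0,0],[0,0,0],0.6],[[0,0,0],[0,0,0],0.6]]}}

```text
clock: 5.38
eef_pos: [433.6, -116.2, 94.9]
tool_rot: [3.141, -0.001, 0.367]
force: [-0.3, 0.7, -0.5]
width: 51.5
gripper_force: 0.0
```

Run:
```python
from h import *
s=status.read_state();print(s["eef_pos"],s["force"],s["torque"])
```

```text
[ 433.55123328 -116.17318197   94.87115619] [-0.27766213  0.6598926  -0.51911789] [-0.04174267  0.01724847 -0.03288144]
```

>>> {"api": "move_arm", "payload": {"plan": [[[0,0,0],[0,0,0],0],[[0,0,0],[0,0,0],0],[[0,0,0],[0,0,0],0],[[0,0,0],[0,0,0],0]]}}

```text
clock: 5.88
eef_pos: [433.2, -115.9, 94.8]
tool_rot: [-3.141, -0.0, 0.367]
force: [-1.0, 0.6, 6.1]
width: 28.6
gripper_force: 58.6
```

Run:
```python
from h import *
s=status.read_state();print(s["eef_pos"],s["force"],s["torque"],s["width"])
```

```text
[ 433.16247699 -115.93358276   94.75742157] [-0.96452331  0.57642496  6.06466171] [0.24488247 0.24001672 0.04330358] 28.598203016559626
```

```bash
cat >> h.py <<'E'
def kn(t): return np.array([-(194*np.cos(t)-15*np.sin(t)),194*np.sin(t)+15*np.cos(t)])
def steps(ts):
    for a,b in zip(ts[:-1],ts[1:]):
        d=kn(b)-kn(a);print([round(d[0]*.934,1),round(d[0]*.358,1),round(d[1],1)],end=" ")
    print()
def samp(n=10):
    F=[]
    for i in range(n):
        cams.get_image("wrist");s=status.read_state();F.append(np.r_[s["eef_pos"],s["force"],s["torque"]])
    F=np.array(F);print(s["clock"],F.mean(0).round(2),F.std(0)[3:].round(2),round(s["width"],1));return F.mean(0)
E
python3 -c "
from h import *
steps(np.linspace(0,.785,9));samp(4)"
```

```text
[np.float64(2.2), np.float64(0.9), np.float64(18.9)] [np.float64(4.0), np.float64(1.5), np.float64(18.6)] [np.float64(5.6), np.float64(2.2), np.float64(18.1)] [np.float64(7.3), np.float64(2.8), np.float64(17.4)] [np.float64(8.8), np.float64(3.4), np.float64(16.6)] [np.float64(10.3), np.float64(4.0), np.float64(15.6)] [np.float64(11.7), np.float64(4.5), np.float64(14.4)] [np.float64(12.9), np.float64(5.0), np.float64(13.1)] 
6.075 [ 4.3317e+02 -1.1596e+02  9.4750e+01 -5.0000e-01  5.5000e-01  5.9700e+00
  2.2000e-01  1.9000e-01  4.0000e-02] [0.77 0.63 0.26 0.02 0.02 0.01] 28.5
```

>>> {"api": "move_arm", "payload": {"plan": [[[2.2,0.9,18.9],[0,0,0],0],[[4.0,1.5,18.6],[0,0,0],0],[[5.6,2.2,18.1],[0,0,0],0],[[7.3,2.8,17.4],[0,0,0],0],[[8.8,3.4,16.6],[0,0,0],0],[[10.3,4.0,15.6],[0,0,0],0],[[11.7,4.5,14.4],[0,0,0],0],[[12.9,5.0,13.1],[0,0,0],0],[[0,0,0],[0,0,0],0],[[0,0,0],[0,0,0],0]]}}

```text
clock: 7.32
eef_pos: [495.0, -91.8, 226.3]
tool_rot: [-3.141, 0.001, 0.366]
force: [0.4, 0.7, -3.0]
width: 28.6
gripper_force: 61.8
```

```bash
python3 -c "
from h import *
samp(6)
cv2.imwrite('pics/w4.png',np.hstack([cams.get_image('wrist'),cams.get_image('scene')[150:290,210:350].repeat(3,0).repeat(3,1)[:420]])[:, :]);p=cv2.imread('pics/w4.png');cv2.imwrite('pics/w4.png',cv2.resize(p,(784,336)))
steps([.785,.7,.6,.5,.4]);steps([.4,.5,.6,.7,.785])"
```

```text
7.625 [ 4.9520e+02 -9.1820e+01  2.2646e+02  4.5000e-01  2.8000e-01 -3.9400e+00
 -4.0000e-02  2.1000e-01  1.0000e-02] [0.37 0.58 0.36 0.05 0.04 0.03] 28.6
[np.float64(-11.3), np.float64(-4.3), np.float64(-11.3)] [np.float64(-12.1), np.float64(-4.6), np.float64(-14.5)] [np.float64(-10.7), np.float64(-4.1), np.float64(-15.7)] [np.float64(-9.1), np.float64(-3.5), np.float64(-16.8)] 
[np.float64(9.1), np.float64(3.5), np.float64(16.8)] [np.float64(10.7), np.float64(4.1), np.float64(15.7)] [np.float64(12.1), np.float64(4.6), np.float64(14.5)] [np.float64(11.3), np.float64(4.3), np.float64(11.3)]
```

View pics/w4.png

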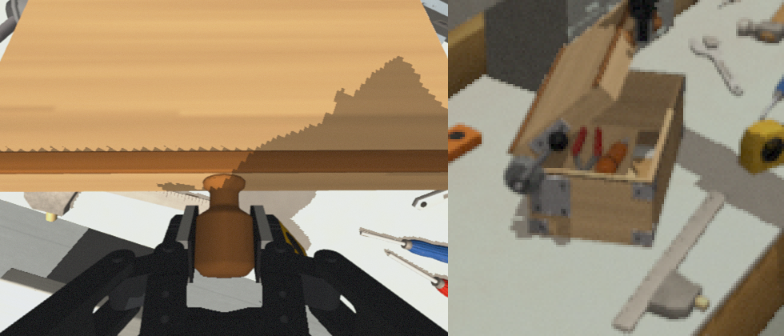

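The lid stands open at about 45° with the knob head firmly gripped. I'll weigh it going down and then up, so friction cancels out.

>>> {"api": "move_arm", "payload": {"plan": [[[-5.7,-2.2,-5.6],[0,0,0],0],[[-5.6,-2.1,-5.7],[0,0,0],0],[[-6.0,-2.3,-7.2],[0,0,0],0],[[-6.1,-2.3,-7.3],[0,0,0],0],[[0,0,0],[0,0,0],0],[[0,0,0],[0,0,0],0]]}}

```text
clock: 8.48
eef_pos: [472.3, -100.8, 201.1]
tool_rot: [-3.141, 0.0, 0.366]
force: [-2.1, 2.8, 2.8]
width: 28.4
gripper_force: 60.6
```

```bash
python3 -c "
from h import *
samp(8)"
```

```text
8.875 [ 4.7235e+02 -1.0075e+02  2.0122e+02 -2.5800e+00  2.0100e+00  2.9200e+00
  7.1000e-01  2.2000e-01 -1.1000e-01] [0.4  0.38 0.39 0.03 0.04 0.03] 28.5
```

>>> {"api": "move_arm", "payload": {"plan": [[[6.1,2.3,7.3],[0,0,0],0],[[6.0,2.3,7.2],[0,0,0],0],[[0,0,0],[0,0,0],0],[[0,0,0],[0,0,0],0]]}}

```text
clock: 9.38
eef_pos: [484.6, -96.0, 215.6]
tool_rot: [-3.142, 0.0, 0.367]
force: [-1.3, 1.9, -1.9]
width: 28.5
gripper_force: 60.1
```

```bash
python3 -c "
from h import *
samp(8)"
```

```text
9.775 [ 4.8457e+02 -9.5970e+01  2.1556e+02 -1.7000e+00  2.3100e+00 -2.7300e+00
  3.9000e-01  5.8000e-01  2.6000e-01] [0.44 0.64 0.67 0.03 0.05 0.04] 28.1
```

>>> {"api": "move_arm", "payload": {"plan": [[[5.6,2.1,5.7],[0,0,0],0],[[5.7,2.2,5.6],[0,0,0],0],[[4.5,1.7,4.0],[0,0,0],0],[[-4.5,-1.7,-4.0],[0,0,0],0],[[-5.7,-2.2,-5.6],[0,0,0],0],[[-5.6,-2.1,-5.7],[0,0,0],0],[[0,0,0],[0,0,0],0],[[0,0,0],[0,0,0],0]]}}

```text
clock: 10.78
eef_pos: [485.4, -95.7, 216.3]
tool_rot: [-3.142, -0.003, 0.365]
force: [-0.8, 4.9, 0.9]
width: 28.5
gripper_force: 60.2
```

```bash
python3 -c "
from h import *
samp(8)"
```

```text
11.175 [ 4.8546e+02 -9.5690e+01  2.1636e+02 -9.5000e-01  5.8400e+00  4.1000e-01
  1.2900e+00 -2.0000e-01 -1.1000e-01] [0.28 0.38 0.34 0.03 0.03 0.03] 28.4
```

The pinch's torsional friction adds hysteresis. The mean of the up and down readings gives m ≈ 0.56 kg, so the lever should be at about 0.65. I'll lower the lid, reset the lever, then check with a very short release.

```bash
python3 -c "
from h import *
np.set_printoptions(legacy='1.25')
steps(np.linspace(.7,0,9))
b=lambda L:100*np.array([-np.sin(.8378-L),np.cos(.8378-L)])
for L in np.arange(.3,.66,.07):
  d=b(L+.07)-b(L);print(L,[d[0]*.934,d[0]*.358,d[1]])
"
```

```text
[-10.6, -4.1, -12.6] [-9.6, -3.7, -13.6] [-8.4, -3.2, -14.4] [-7.2, -2.8, -15.2] [-5.9, -2.3, -15.8] [-4.6, -1.8, -16.3] [-3.3, -1.3, -16.7] [-1.9, -0.7, -16.9] 
0.3 [5.727666188252138, 2.195400958666237, 3.3724775646184213]
0.37 [5.933951693551382, 2.2744697069501014, 2.935300507311638]
0.44 [6.1111727064615105, 2.3423981037614783, 2.483746349606946]
0.51 [6.2584611985510525, 2.398853435847191, 2.0200268035400484]
0.5800000000000001 [6.3750957508603845, 2.4435591850192906, 1.5464131672126626]
0.65 [6.460505087411346, 2.4762963825409656, 1.0652251999756288]
```

>>> {"api": "move_arm", "payload": {"plan": [[[-10.6,-4.1,-12.6],[0,0,0],0],[[-9.6,-3.7,-13.6],[0,0,0],0],[[-8.4,-3.2,-14.4],[0,0,0],0],[[-7.2,-2.8,-15.2],[0,0,0],0],[[-5.9,-2.3,-15.8],[0,0,0],0],[[-4.6,-1.8,-16.3],[0,0,0],0],[[-3.3,-1.3,-16.7],[0,0,0],0],[[-1.9,-0.7,-16.9],[0,0,0],0],[[0,0,0],[0,0,0],0],[[0,0,0],[0,0,0],0]]}}

```text
clock: 12.42
eef_pos: [432.5, -116.2, 94.4]
tool_rot: [-3.141, 0.0, 0.366]
force: [-2.0, 4.3, 0.7]
width: 28.5
gripper_force: 62.6
```

>>> {"api": "move_arm", "payload": {"plan": [[[0,0,0],[0,0,0],0.6],[[0,0,0],[0,0,0],0.6],[[0,0,40],[0,0,0],0.6],[[0,0,50],[0,0,0],0.6],[[0,0,47],[0,0,0],0.6],[[12,47,0],[0,0,0],0.6],[[12,47,0],[0,0,0],0.6],[[12,47,0],[0,0,0],0.6],[[13,46,0],[0,0,0],0.6],[[13.5,46,0],[0,0,0],0.6]]}}

```text
clock: 13.68
eef_pos: [496.9, 118.0, 231.7]
tool_rot: [3.14, -0.002, 0.366]
force: [1.3, 0.1, 1.2]
width: 51.4
gripper_force: 0.0
```

>>> {"api": "move_arm", "payload": {"plan": [[[0,0,0],[0,0,0],0.6],[[0,0,0],[0,0,0],0.6]]}}

```text
clock: 13.92
eef_pos: [495.8, 115.9, 231.3]
tool_rot: [3.14, -0.0, 0.366]
force: [0.4, -0.5, 0.4]
width: 51.2
gripper_force: 0.0
```

```bash
cat >> h.py <<'E'
def ball():
    s=status.read_state();im=cams.get_image("wrist");m=(im.max(2)<45).astype(np.uint8);m[270:]=0
    n,l,st,c=cv2.connectedComponentsWithStats(m)
    for i in range(1,n):
        if 500<st[i,4]<4000 and .8<st[i,2]/st[i,3]<1.25:
            r=ray(*wcam(s),c[i]);ex=np.array([.934,.358,0]);P=np.array([542.5,136.9,100.5])
            # intersect with circle radius 100 in the ball plane
            f=lambda a:(P+100*np.array([-np.sin(a)*.934,-np.sin(a)*.358,np.cos(a)]))
            aa=np.linspace(.84,-.77,1600);e=[np.linalg.norm(np.cross(f(a)-r[0],r[1])) for a in aa];k=int(np.argmin(e))
            print("ball px",c[i],st[i],"L",.8378-aa[k],"miss",e[k],f(aa[k]))
E
python3 -c "
from h import *
ball()"
```

```text
ball px [277.19844021 242.79809359] [ 259  223   38   40 1154] L 0.21025153220762982 miss 2.1318308575485476 [487.65906135 115.87959739 181.44693861]
```

The ball now reads L ≈ 0.21, so it slipped a little in the pads. With that the mass is about 0.51 kg and the target lever about 0.57. I'll re-grip at the ball's true place and turn it further.

>>> {"api": "move_arm", "payload": {"plan": [[[-7.5,-0.5,0],[0,0,0],0.6],[[0,0,-40],[0,0,0],0.6],[[0,0,-31],[0,0,0],0.6],[[0,0,0],[0,0,0],0.6],[[0,0,0],[0,0,0],0.0],[[0,0,0],[0,0,0],0.0],[[0,0,0],[0,0,0],0.0],[[0,0,0],[0,0,0],0.0]]}}

```text
clock: 14.98
eef_pos: [489.4, 115.2, 161.8]
tool_rot: [3.14, -0.003, 0.365]
force: [-0.5, -4.0, 7.2]
width: 21.2
gripper_force: 58.4
```

>>> {"api": "move_arm", "payload": {"plan": [[[5.5,2.1,3.9],[0,0,0],0],[[5.7,2.2,3.4],[0,0,0],0],[[5.9,2.3,2.9],[0,0,0],0],[[6.1,2.3,2.5],[0,0,0],0],[[6.3,2.4,2.0],[0,0,0],0],[[6.4,2.4,1.5],[0,0,0],0],[[0,0,0],[0,0,0],0],[[0,0,0],[0,0,0],0]]}}

```text
clock: 15.98
eef_pos: [516.9, 125.9, 174.9]
tool_rot: [-3.141, 0.016, 0.365]
force: [-10.6, -8.7, -0.5]
width: 20.6
gripper_force: 60.5
```

>>> {"api": "move_arm", "payload": {"plan": [[[0,0,0],[0,0,0],0.6],[[0,0,0],[0,0,0],0.6],[[0,0,30],[0,0,0],0.6],[[0,0,25],[0,0,0],0.6],[[0,0,0],[0,0,0],0.6],[[0,0,0],[0,0,0],0.6]]}}

```text
clock: 16.73
eef_pos: [523.8, 130.6, 231.2]
tool_rot: [-3.141, -0.0, 0.367]
force: [-0.1, 1.2, -0.0]
width: 51.1
gripper_force: 0.0
```

```bash
python3 -c "
from h import *
ball()"
```

>>> {"api": "move_arm", "payload": {"plan": [[[-28,-11,10],[0,0,0],0.6],[[0,0,0],[0,0,0],0.6],[[0,0,0],[0,0,0],0.6]]}}

```text
clock: 17.15
eef_pos: [496.3, 119.5, 241.0]
tool_rot: [-3.142, -0.0, 0.367]
force: [0.2, 0.4, -0.6]
width: 51.4
gripper_force: 0.0
```

```bash
python3 -c "
from h import *
ball()"
```

```text
ball px [282.58952306 206.74276779] [ 263  187   40   41 1279] L 0.500232770481551 miss 1.9883474467406288 [511.56661099 125.04330485 194.85631725]
```

L ≈ 0.50. L ≈ 0.6 would cover masses of 0.42 to 0.64 kg, which is the whole estimate, so I'll nudge it by 0.1. The arm gives way about 7 mm under load, so I'll overshoot by that much.

>>> {"api": "move_arm", "payload": {"plan": [[[15.3,5.5,0],[0,0,0],0.6],[[0,0,-40],[0,0,0],0.6],[[0,0,-26],[0,0,0],0.6],[[0,0,0],[0,0,0],0.6],[[0,0,0],[0,0,0],0.0],[[0,0,0],[0,0,0],0.0],[[0,0,0],[0,0,0],0.0],[[0,0,0],[0,0,0],0.0]]}}

```text
clock: 18.2
eef_pos: [512.6, 124.2, 176.7]
tool_rot: [3.141, -0.003, 0.366]
force: [0.1, -2.0, 6.2]
width: 21.0
gripper_force: 58.7
```

>>> {"api": "move_arm", "payload": {"plan": [[[5.0,1.9,1.5],[0,0,0],0],[[5.0,1.9,1.2],[0,0,0],0],[[5.0,1.9,0.8],[0,0,0],0],[[3.5,1.3,0.5],[0,0,0],0],[[0,0,0],[0,0,0],0],[[0,0,0],[0,0,0],0]]}}

```text
clock: 18.95
eef_pos: [522.8, 128.3, 179.5]
tool_rot: [-3.14, 0.015, 0.365]
force: [-14.4, -7.9, 17.5]
width: 21.2
gripper_force: 59.8
```

>>> {"api": "move_arm", "payload": {"plan": [[[0,0,0],[0,0,0],0.6],[[0,0,0],[0,0,0],0.6],[[0,0,30],[0,0,0],0.6],[[-28,-11,32],[0,0,0],0.6],[[0,0,0],[0,0,0],0.6],[[0,0,0],[0,0,0],0.6]]}}

```text
clock: 19.7
eef_pos: [502.2, 121.5, 241.2]
tool_rot: [-3.141, -0.001, 0.367]
force: [-0.3, 0.3, -0.4]
width: 51.2
gripper_force: 0.0
```

```bash
python3 -c "
from h import *
ball()"
```

```text
ball px [282.24214559 200.2651341 ] [ 262  180   41   42 1305] L 0.6150170106316448 miss 1.9966677768444685 [521.86376626 128.99018022 198.02863402]
```

```bash
python3 -c "
from h import *
a=cv2.imread('pics/scene0.png').astype(int);b=cams.get_image('scene').astype(int)
d=abs(a-b).max(2)[165:230,275:325];print((d>40).sum(),d.mean())"
```

```text
1140 26.000923076923076
```

```bash
python3 -c "
from h import *
b=cams.get_image('scene')[120:260,200:340];cv2.imwrite('pics/s5.png',cv2.resize(b,None,fx=4,fy=4))"
```

```text
(no output)
```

View pics/s5.png

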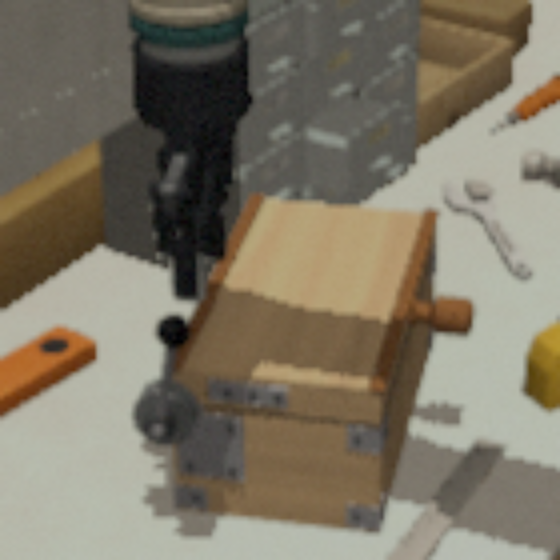

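The lid is still shut (the difference was shadow) and the lever is nearly upright. Back to the knob.

>>> {"api": "move_arm", "payload": {"plan": [[[-11.5,-40,0],[0,0,0],0.6],[[-11.5,-40,0],[0,0,0],0.6],[[-11.5,-40,0],[0,0,0],0.6],[[-11.5,-40,0],[0,0,0],0.6],[[-11.5,-40,0],[0,0,0],0.6],[[-11.5,-38,0],[0,0,0],0.6],[[0,0,-40],[0,0,0],0.6],[[0,0,-50],[0,0,0],0.6],[[0,0,-42],[0,0,0],0.6],[[0,0,-14],[0,0,0],0.6]]}}

```text
clock: 21.1
eef_pos: [431.4, -117.1, 93.0]
tool_rot: [-3.139, 0.004, 0.366]
force: [0.3, 0.0, 0.4]
width: 51.5
gripper_force: 0.0
```

>>> {"api": "move_arm", "payload": {"plan": [[[0,0,0],[0,0,0],0.6],[[0,0,0],[0,0,0],0],[[0,0,0],[0,0,0],0],[[0,0,0],[0,0,0],0],[[0,0,0],[0,0,0],0]]}}

```text
clock: 21.72
eef_pos: [433.1, -116.0, 96.8]
tool_rot: [-3.14, -0.002, 0.368]
force: [-1.6, 3.9, 7.3]
width: 28.5
gripper_force: 59.2
```

>>> {"api": "move_arm", "payload": {"plan": [[[2.2,0.9,18.9],[0,0,0],0],[[4.0,1.5,18.6],[0,0,0],0],[[5.6,2.2,18.1],[0,0,0],0],[[7.3,2.8,17.4],[0,0,0],0],[[8.8,3.4,16.6],[0,0,0],0],[[10.3,4.0,15.6],[0,0,0],0],[[11.7,4.5,14.4],[0,0,0],0],[[12.9,5.0,13.1],[0,0,0],0],[[0,0,0],[0,0,0],0],[[0,0,0],[0,0,0],0]]}}

```text
clock: 22.98
eef_pos: [495.2, -91.9, 227.8]
tool_rot: [-3.14, -0.001, 0.367]
force: [1.5, 5.9, -4.8]
width: 28.5
gripper_force: 60.3
```

```bash
python3 -c "
from h import *
samp(6)"
```

```text
23.275 [ 4.9503e+02 -9.1920e+01  2.2766e+02  1.4000e+00  6.1500e+00 -4.3200e+00
  9.5000e-01 -2.2000e-01  1.2000e-01] [0.28 0.33 0.27 0.01 0.03 0.01] 28.7
```

>>> {"api": "move_arm", "payload": {"plan": [[[-5.6,-2.2,-5.7],[0,0,0],0],[[-5.7,-2.1,-5.6],[0,0,0],0],[[0,0,0],[0,0,0],0],[[0,0,0],[0,0,0],0]]}}

```text
clock: 23.78
eef_pos: [483.7, -96.3, 216.8]
tool_rot: [-3.139, -0.001, 0.365]
force: [0.1, 6.2, -0.5]
width: 28.5
gripper_force: 60.8
```

```bash
python3 -c "
from h import *
samp(6)"
```

```text
24.075 [ 4.8371e+02 -9.6330e+01  2.1680e+02 -1.7000e-01  6.0000e+00 -2.4000e-01
  1.2000e+00 -2.5000e-01 -3.1000e-01] [0.58 0.35 0.4  0.02 0.02 0.02] 28.8
```

>>> {"api": "move_arm", "payload": {"plan": [[[5.7,2.1,5.6],[0,0,0],0],[[5.6,2.2,5.7],[0,0,0],0],[[0,0,0],[0,0,0],0],[[0,0,0],[0,0,0],0]]}}

```text
clock: 24.58
eef_pos: [494.6, -92.0, 227.7]
tool_rot: [-3.139, 0.001, 0.366]
force: [0.5, 6.2, -3.7]
width: 28.2
gripper_force: 60.4
```

```bash
python3 -c "
from h import *
samp(6)"
```

```text
24.875 [ 4.9458e+02 -9.2080e+01  2.2764e+02  1.2000e-01  5.3900e+00 -4.4400e+00
  1.0600e+00  2.3000e-01 -1.6000e-01] [0.33 0.19 0.35 0.03 0.02 0.03] 28.2
```

Net moment is close to zero (+0.26 going up, −0.24 going down). Now a very short release with an immediate re-grip, to see which way the lid drifts.

>>> {"api": "move_arm", "payload": {"plan": [[[-2.0,-0.8,-2.0],[0,0,0],0],[[0,0,0],[0,0,0],0],[[0,0,0],[0,0,0],0.42],[[0,0,0],[0,0,0],0]]}}

```text
clock: 25.38
eef_pos: [491.8, -93.2, 226.1]
tool_rot: [-3.138, 0.002, 0.366]
force: [-4.5, 4.6, 2.8]
width: 28.3
gripper_force: 58.9
```

```bash
python3 -c "
from h import *
s=status.read_state();print(s['eef_pos'],s['force'],s['width'],s['gripper_force'])
im=cams.get_image('wrist');cv2.imwrite('pics/w6.png',cv2.resize(np.hstack([cv2.resize(cv2.imread('pics/w4.png')[:,:448],(560,420)),im]),(800,300)));samp(3)"
```

```text
[491.76548943 -93.16745609 226.14776654] [-4.47601625  4.6012195   2.82246932] 28.32540027764111 58.91360700130463
25.575 [ 4.9180e+02 -9.3170e+01  2.2618e+02 -3.8700e+00  4.4500e+00  2.9200e+00
  1.1100e+00  7.6000e-01  1.0000e-02] [0.47 0.45 0.49 0.01 0.02 0.02] 28.6
```

View pics/w6.png

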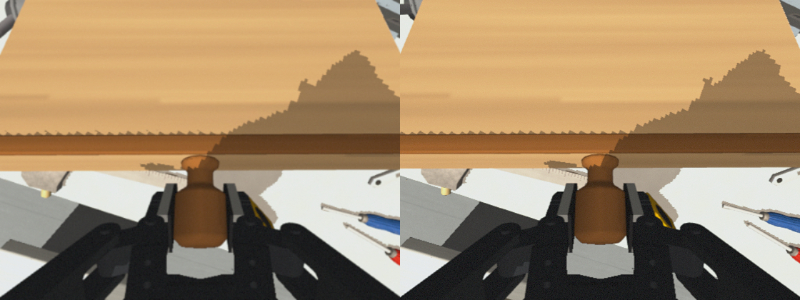

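Left is the earlier view and right the current one. The lid edge (around row 150 of the reduced picture) has barely moved. I'll measure that edge numerically over a slightly longer release.

```bash
cat >> h.py <<'E'
def edge():
    im=cams.get_image("wrist").astype(float);s=status.read_state()
    p=im[150:330,30:130,0].mean(1);g=np.convolve(p,[1,1,-1,-1],"valid");k=int(np.argmax(abs(g[20:])))+20
    o=[]
    q=im[120:300,400:520].mean((1,2));g2=np.convolve(q,[1,1,-1,-1],"valid")
    print("edge",150+k,g[k].round(),"|",120+int(np.argmax(abs(g2))),g2.max().round(),g2.min().round(),"lo/hi", 120+int(g2.argmin()),120+int(g2.argmax()), s["clock"],s["eef_pos"].round(1),s["force"].round(1),round(s["width"],1))
E
python3 -c "
from h import *
edge();edge()"
```

```text
edge 234 120.0 | 233 191.0 -90.0 lo/hi 184 233 25.625 [491.8 -93.1 226.2] [-4.1  5.   3.4] 28.1
edge 234 119.0 | 233 191.0 -90.0 lo/hi 184 233 25.675 [491.8 -93.2 226.2] [-3.7  4.6  3.2] 28.1
```

>>> {"api": "move_arm", "payload": {"plan": [[[0,0,0],[0,0,0],0.45],[[0,0,0],[0,0,0],0.45]]}}

```text
clock: 25.92
eef_pos: [494.1, -95.2, 226.6]
tool_rot: [3.14, -0.001, 0.365]
force: [0.1, 0.8, 0.2]
width: 38.7
gripper_force: 0.0
```

```bash
python3 -c "
from h import *
edge()"
```

```text
edge 237 102.0 | 234 195.0 -88.0 lo/hi 186 234 25.975 [494.  -95.  226.5] [-0.3 -0.3  0.1] 38.4
```

```bash
python3 -c "
from h import *
for i in range(6):edge()"
```

```text
edge 237 105.0 | 234 189.0 -84.0 lo/hi 186 234 26.025 [493.9 -94.8 226.4] [ 0.1 -1.   0.2] 38.5
edge 237 106.0 | 234 182.0 -85.0 lo/hi 187 234 26.075 [493.9 -94.6 226.3] [-0.3 -0.5 -0.6] 38.5
edge 237 107.0 | 235 191.0 -91.0 lo/hi 187 235 26.125 [493.8 -94.4 226.2] [ 0.6  0.3 -0.4] 38.1
edge 237 109.0 | 235 201.0 -95.0 lo/hi 187 235 26.175 [493.7 -94.2 226.2] [ 0.4  0.1 -0.3] 38.6
edge 237 111.0 | 235 205.0 -98.0 lo/hi 187 235 26.225 [493.7 -94.1 226.2] [-0.2  0.2  0.4] 38.2
edge 237 112.0 | 235 208.0 -99.0 lo/hi 187 235 26.275 [493.7 -94.1 226.1] [-0.1  0.1  0.8] 38.3
```

The lid stands by itself. I'll open wider, withdraw straight up and check it again.

>>> {"api": "move_arm", "payload": {"plan": [[[0,0,0],[0,0,0],0.75],[[0,0,0],[0,0,0],0.75],[[0,0,15],[0,0,0],0.75],[[0,0,25],[0,0,0],0.75],[[0,0,40],[0,0,0],0.75],[[-20,-8,30],[0,0,0],0.75],[[0,0,0],[0,0,0],0.75],[[0,0,0],[0,0,0],0.75],[[0,0,0],[0,0,0],0.75],[[0,0,0],[0,0,0],0.75]]}}

```text
clock: 27.52
eef_pos: [473.5, -101.6, 335.3]
tool_rot: [-3.141, 0.002, 0.367]
force: [-0.1, 0.2, 1.0]
width: 63.7
gripper_force: 0.0
```

```bash
python3 -c "
from h import *
a=cams.get_image('scene');w=cams.get_image('wrist').astype(int)
for i in range(20): x=cams.get_image('side')
b=cams.get_image('scene');w2=cams.get_image('wrist').astype(int)
print(status.read_state()['force'],abs(a.astype(int)-b)[100:270,200:350].mean(),abs(w-w2).mean())
c=lambda i:cv2.resize(i[120:260,200:340],(396,396));cv2.imwrite('pics/end.png',np.hstack([c(b),cv2.resize(x[170:300,210:350],(396,396))]))"
```

```text
[-0.22562697  0.28881001  0.16868625] 1.8888888888888888 3.021516439909297
```

View pics/end.png

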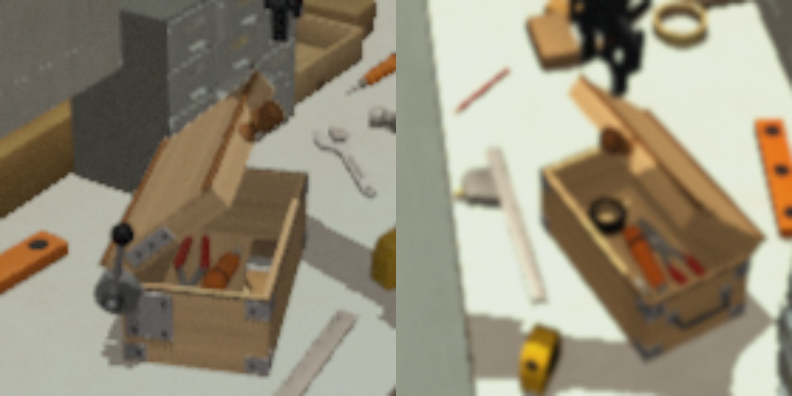

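The lid stands at about 45°, unchanged over 1.1 s, the gripper is clear of it, and the bystanders visible in the views are in place.

```bash
python3 -c "
from cell import ctrl
print(ctrl.finish_job())"
```

```text
the job is handed in; nothing more can be done
None
```

The job is handed in: the lever is set to about 0.6 rad, the lid stands by itself at about 45° with the gripper clear of it, and nothing I could see had been moved; no verdict came back.

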